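# Uncap the braced finish bottle

## Task

A roll of tape has been dropped over the screw cap of the square bottle in the wooden stand. Lift the roll off, lay it flat on the open bench clear of the stand and let go of it; then unscrew the tight cap (anticlockwise seen from above, about a quarter turn) while the stand braces the bottle, and as soon as the threads let go lift the cap straight up, leaving the bottle in its stand. Finish still holding the cap in the gripper, level and centred about 2 cm above the bottle's mouth, and leave the spoon blank, the sanding block and the offcut where they are.

Things in the scene. Friction and masses are not known exactly. Their poses are not given: they have to be found in the camera images.
- stand: wooden block fixed to the bench, 89 x 89 mm, 36 mm high, with a square well 63 x 63 mm whose floor is 6 mm above the bench; origin at the centre of its underside, x and y along its sides. It braces the bottle: the loose bottle can turn about 0.05 rad in it and would lift out if pulled up. The bench for 0.2 m to its left and right is bare but for the things listed.
- bottle: white square bottle, 0.6 kg, loose in the stand: body 60 x 60 mm, 80 mm high, with a flat shoulder; then a round collar 48 mm across up to 88 mm, then the neck 30 mm across (39 mm over its three thread ridges) up to the mouth at 106 mm. Origin at the centre of its underside, z up, x and y along its sides
- bottle_mouth (a point): centre of the top of the bottle's neck, 106 mm above its underside; axes as the bottle's. A sprung plug in the mouth presses the tight cap up against the threads with about 18 N; turning the cap takes about 0.2 to 0.4 N m, so grip it firmly
- cap_center (a point): centre of the black ribbed screw cap, 48 mm across, 22 mm high (11 mm above its lower edge, which when tight is 2 mm above the collar), 40 g; z up. Its yaw in the bottle's frame is 0.1 to 0.35 rad when tight. Turned anticlockwise from above (yaw grows) it rises 3 mm, comes free at 1.25 rad and meets a dead stop at about 1.8 rad; between these it lifts straight off
- roll_center (a point): centre of the roll of paper tape on a card core: a ring 66 mm outside, 54 mm inside, 32 mm high, 70 g; point on its axis half-way up, z along its axis. It stands loose on the bottle's shoulder, round collar and cap, and its top edge is level with the cap's top, so the cap cannot be gripped before the roll is off.
- spoon_blank_center (a point): roughly cut wooden spoon, 55 x 188 mm, 22 mm high, its long side along its own y; point at its centre. To be left alone.
- sanding_block_center (a point): brown cork-like sanding block 64 x 112 x 33 mm, its long side along its own y; point at its centre. To be left alone.
- offcut_1_center (a point): light wood offcut 45 x 90 x 32 mm, its long side along its own y; point at its centre. To be left alone.
Mind the look-alikes: they are no part of the job. Leave any orange or pink look-alike of the part that bears roll_center alone.

How it is judged:
By the outcome, as a careful person would: the job done as asked, in the order asked, and still so for the second after the job is handed in, while the arm keeps its last pose, push and grip.
It also fails if it takes over 48 s, if anything falls off the work surface, if the arm or the gripper's body presses on something with over 40 N, if the wrist force passes 120 N, or if a joint passes its speed limit or range.

## Robot

A 6-joint arm with a two-finger parallel gripper is mounted at the origin on a cart in front of the work surface, level with it; the furniture and walls round the work are solid. World frame = base frame: x ahead of the robot, y to its left, z up, the work surface at z = 0. Lengths are in m, angles in rad, forces in N, time in s.
With the tool pointing down it reaches from about 0.35 to 0.775 m from the base axis. Payload 7.3 kg.
Tool frame: the origin (TCP) lies on the centre line of the jaws, within the pads' length; the fingertips stand 25 mm ahead of it and the grasp point (between the pads) lies 6 mm ahead of it; z points along the fingers, x is the direction in which the jaws open and shut, and the axes are right-handed (so a half turn about z gives the same grasp; the last joint's range is limited). The gripper opens to 92 mm and grips with 3 to 60 N. Pads are 19 mm wide; open, the fingers measure 130 mm over their backs; the gripper's body (75 mm by 190 mm) begins 47 mm behind the grasp point.
Start: joints at [1.039, 0.342, 1.524, -0, 1.275, -0.146], TCP at [0.198, 0.486, 0.252] pointing down, gripper open.
Joint ranges: [-2.53, 2.53], [-0.77, 2.02], [0.04, 2.7], [-1, 4.14], [0.28, 2.66], [-3.11, 3.11]. Speed limits (rad/s): [2.57, 2.57, 3.14, 3.14, 3.14, 3.14].

## Interface

Orientations are given as a unit quaternion [x, y, z, w].
In Python, from plant import status, eyes, bot gives the robot as it stands.
- The arm moves only by the tool play_rows, never from a script. Its argument "increments" is a list of rows, each a list of 3 entries, a list of its own where there are three numbers: the shift along the tool's x, y, z as a fraction of full scale, then the turn about the tool's z as a fraction of full scale, then the gripper's target within -1 to 1 (fully open at 1, half-way at 0, shut at -1). A call has 1 to 8 rows; each row is the pose to reach, as a shift and turn from the pose measured when the call began, along the tool's axes at that moment; what a row does not reach only later rows make up. Full scale, the value 1, is 0.2 m for a shift and 45 degrees for a turn. A row lasts 1/10 s, in which the tool goes at most 50 mm and 8.59 degrees, less where a joint would pass 70% of its speed; a pose out of reach is approached as far as the arm can. A call with a number of a shift or a turn outside -1 to 1 is refused whole. A call with a gripper value outside its range is refused whole. The fingers move at their own pace and stop on an object; "squeeze" is the grip in N (left out, the last holds). Time passes only in rows, so rows that repeat a pose let the fingers close. It gives the time, the measured TCP pose, the force and the opening at its end, in the units of the state.
- status.sense(): the state, without advancing time (a new reading comes with each control period).
- eyes.camera(name): name is "scene" or "top"; returns a dict with "img" (480x640x3 uint8, red, green, blue), "range_z" (480x640 float32, m along the optical axis (not along the pixel's ray), 0 where there is no reading), "mtx" (3x3 intrinsics, pixels), "rvec" (rotation vector, rad) and "tvec" (3), from world to camera coordinates, as OpenCV has them. Camera axes: x right, y down, z forward; pixel columns grow to the right and rows downward; lengths in m; the calibration is good to about 2 mm. A picture is of the moment at which its call begins.
- bot.finish_job(): hands the job in, once; it reports no verdict.
The state is a dict: "t": time; "joints": joint angles; "dq": joint speeds; "joint_torque": joint torques, N m; "eef_pos": TCP position; "orientation": TCP orientation; "wrist_force": force on the tool from outside, world axes, zero at the start; "moment": the same for the moment, N m; "opening": opening from 0.0 (shut) to 1.0 (fully open).
Only numpy, scipy, OpenCV 4.12 (cv2) and the standard library are available. Lean on these libraries where they do the work, as an engineer would, in place of code of your own. Each camera call takes 0.05 s, during which the arm holds its last target.

## Working session

There is one attempt and no reset: what is moved stays moved. The work goes in short steps, Python scripts to look and compute and a tool call to move; the robot and the scene stay as the last step left them, time stands still between calls to the robot, and variables do not carry over. Pictures are saved under pics/ and viewed, and the job is handed in when it is done.

Besides the shell and the picture viewer there is one more tool, called after "Emit:" as a command line: name --argument value ..., lists and objects as JSON in quotes. play_rows: Moves the arm, as the interface text tells. Shift numbers are shares of 0.2 m and turn numbers shares of 45 degrees, none past 1 either way. Its arguments: {"type":"object","properties":{"increments":{"type":"array","items":{"type":"array"}},"squeeze":{"type":"number"}},"required":["increments"]}

```bash
ls; mkdir -p pics; python3 - <<'E'
from plant import status, eyes, bot
import cv2,numpy as np
s=status.sense();print({k:np.round(v,3).tolist() for k,v in s.items()})
for n in("scene","top"):
    c=eyes.camera(n);cv2.imwrite(f"pics/{n}0.png",c["img"][:,:,::-1]);np.savez(f"{n}0.npz",**c)
    R=cv2.Rodrigues(np.array(c["rvec"],float))[0];print(n,c["mtx"],-R.T@np.ravel(c["tvec"]),R[2])
E
```

```text
pics
{'t': 0.0, 'joints': [1.039, 0.343, 1.525, 0.0, 1.275, -0.146], 'dq': [-0.001, 0.001, 0.0, 0.0, 0.0, -0.001], 'joint_torque': [-0.0, -43.121, -24.424, 0.072, 0.055, -0.0], 'eef_pos': [0.197, 0.486, 0.251], 'orientation': [0.83, 0.558, -0.001, 0.0], 'wrist_force': [0.851, -0.269, 0.648], 'moment': [-0.015, -0.024, -0.004], 'opening': 1.003}
scene [[582.52031181   0.         330.5444752 ]
 [  0.         582.52031181 246.82640898]
 [  0.           0.           1.        ]] [-0.26293975 -0.77736945  1.113033  ] [ 0.52068301  0.51558716 -0.68048445]
top [[613.33242216   0.         331.29624811]
 [  0.         613.33242216 238.2807808 ]
 [  0.           0.           1.        ]] [0.3110554  0.01054767 1.48949577] [ 0.14923877 -0.01699551 -0.98865512]
```

View pics/scene0.png

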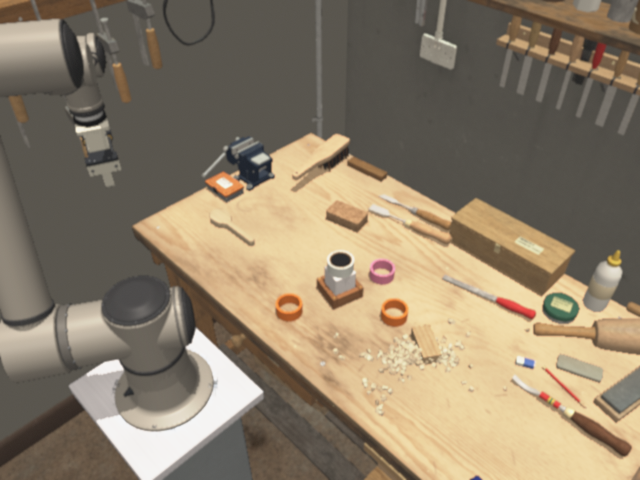

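View pics/top0.png

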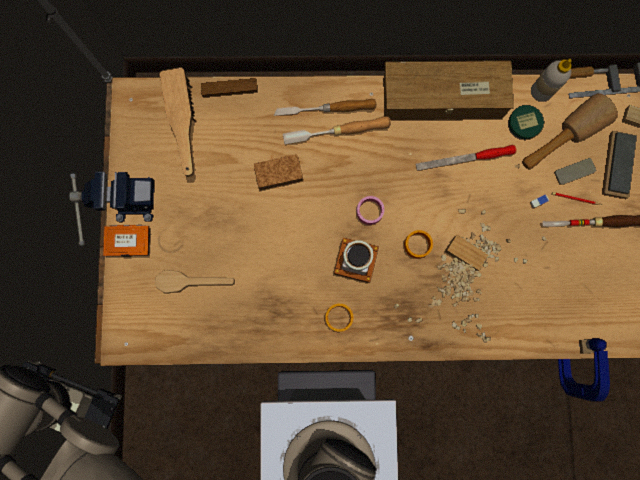

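```bash
cat > h.py <<'E'
import numpy as np,cv2
def cast(c,uv,z):
    R=cv2.Rodrigues(np.array(c["rvec"],float))[0];o=-R.T@np.ravel(c["tvec"])
    p=cv2.undistortPoints(np.array(uv,float).reshape(-1,1,2),np.array(c["mtx"],float),None).reshape(-1,2)
    d=np.c_[p,np.ones(len(p))]@R
    return o+d*((z-o[2])/d[:,2])[:,None]
def cloud(c):
    R=cv2.Rodrigues(np.array(c["rvec"],float))[0];o=-R.T@np.ravel(c["tvec"])
    v,u=np.mgrid[:480,:640];K=np.array(c["mtx"])
    d=np.stack([(u-K[0,2])/K[0,0],(v-K[1,2])/K[1,1],np.ones(u.shape)],-1)*c["range_z"][...,None]
    P=d@R+o;P[c["range_z"]==0]=np.nan;return P
E
python3 - <<'E'
from h import *
for n,(x,y,w,h) in dict(top=(320,190,130,145),scene=(270,230,150,110)).items():
    c=np.load(n+"0.npz");im=c["img"][:,:,::-1]
    cr=cv2.resize(im[y:y+h,x:x+w],None,fx=5,fy=5,interpolation=cv2.INTER_CUBIC)
    if n=="top":cr=cv2.resize(cr,(536,598))
    cv2.imwrite(f"pics/{n}_crop.png",cr); print(cr.shape)
    P=cloud(c);Q=P[y:y+h,x:x+w].reshape(-1,3)
    near=(np.abs(Q[:,0]-0.37)<.3)
    for lo,hi in((.02,.045),(.07,.1),(.1,.125),(.125,.2)):
        m=(Q[:,2]>lo)&(Q[:,2]<hi);q=Q[m]
        if len(q)>5:print(n,lo,hi,m.sum(),q.mean(0).round(4),np.percentile(q,[3,97],axis=0).round(4).tolist())
E
```

```text
(598, 536, 3)
top 0.02 0.045 1313 [ 0.4817 -0.1041  0.0335] [[0.3176, -0.2545, 0.0223], [0.6268, -0.0063, 0.0416]]
top 0.07 0.1 117 [ 0.4668 -0.0688  0.0868] [[0.4446, -0.0997, 0.0754], [0.507, -0.0398, 0.0984]]
top 0.1 0.125 630 [ 0.479  -0.0729  0.118 ] [[0.4498, -0.1018, 0.1048], [0.5085, -0.0434, 0.1239]]
top 0.125 0.2 16 [ 0.4753 -0.0744  0.126 ] [[0.4525, -0.0914, 0.1251], [0.5001, -0.0593, 0.1283]]
(550, 750, 3)
scene 0.02 0.045 1586 [ 0.4784 -0.1227  0.0315] [[0.3193, -0.3094, 0.0209], [0.6296, -0.0045, 0.0411]]
scene 0.07 0.1 268 [ 0.4659 -0.088   0.0844] [[0.4472, -0.1067, 0.0707], [0.5009, -0.0456, 0.0989]]
scene 0.1 0.125 544 [ 0.4784 -0.0765  0.1166] [[0.4509, -0.1043, 0.1015], [0.5112, -0.0436, 0.1234]]
```

View pics/top_crop.png

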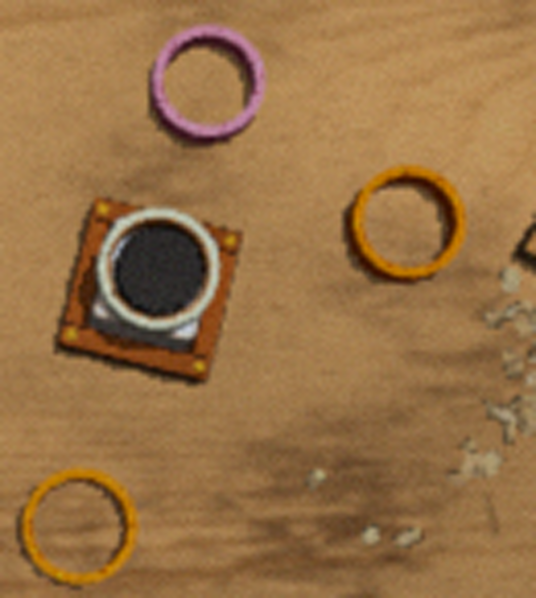

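View pics/scene_crop.png

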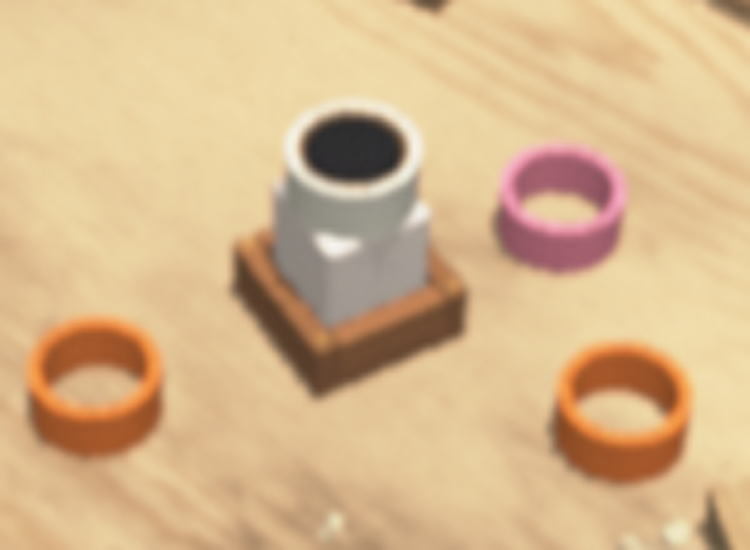

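```bash
python3 - <<'E'
from h import *
st=np.array([(97,198),(242,232),(208,381),(55,348)])/4.123+[320,190]
c=np.load("top0.npz");p=cast(c,st,.036);print("stand",p.round(4).tolist(),p.mean(0).round(4))
for i in range(4):
    d=p[(i+1)%4]-p[i];print(np.linalg.norm(d).round(4),np.degrees(np.arctan2(d[1],d[0])).round(1))
for n,(x,y,w,h) in dict(top=(335,235,45,40),scene=(320,245,40,45)).items():
    c=np.load(n+"0.npz");im=c["img"][y:y+h,x:x+w];g=im.max(2)
    m=(g<75).astype(np.uint8)
    k,l,s,ct=cv2.connectedComponentsWithStats(m)
    i=1+np.argmax(s[1:,4]);cs,_=cv2.findContours((l==i).astype(np.uint8),0,1)
    e=cv2.fitEllipse(max(cs,key=len));print(n,"cap",s[i],e,cast(c,[ct[i]+[x,y],np.array(e[0])+[x,y]],.118).round(4).tolist())
    P=cloud(c);q=P[(np.abs(P[...,2]-.118)<.004)&(np.abs(P[...,0]-.479)<.05)&(np.abs(P[...,1]+.073)<.05)]
    print("cloud",cv2.minEnclosingCircle(q[:,:2].astype(np.float32)),np.median(q[:,2]))
# ring by radius test
c=np.load("top0.npz");print(cast(c,[(320+158/4.123,190+269/4.123)],.118))
c=np.load("scene0.npz");print(cast(c,[(270+353/5,230+148/5)],.118))
E
```

```text
stand [[0.5307, -0.0438, 0.036], [0.5098, -0.1277, 0.036], [0.4235, -0.1059, 0.036], [0.4436, -0.0181, 0.036]] [ 0.4769 -0.0739  0.036 ]
0.0865 -104.0
0.089 165.8
0.0901 77.1
0.0908 -16.4
top cap [ 13   9  22  23 397] ((23.361501693725586, 19.736358642578125), (20.929792404174805, 22.410755157470703), 22.190567016601562) [[0.4799, -0.0735, 0.118], [0.4799, -0.0735, 0.118]]
cloud ((0.4792357087135315, -0.07359398901462555), 0.03338008001446724) 0.11867876712701264
scene cap [ 12   9  18  12 171] ((20.224958419799805, 14.496793746948242), (11.071102142333984, 17.34246063232422), 91.74348449707031) [[0.483, -0.0724, 0.118], [0.4831, -0.0724, 0.118]]
cloud ((0.4825511872768402, -0.07118068635463715), 0.03711731731891632) 0.11909154935018812
[[ 0.47871106 -0.07340532  0.118     ]]
[[ 0.48345582 -0.07334723  0.118     ]]
```

```bash
cat > go.py <<'E'
import sys,numpy as np
from scipy.spatial.transform import Rotation as R
from plant import status
s=status.sense();r=R.from_quat(s["orientation"]);X=r.as_matrix()[:,0]
yaw=np.degrees(np.arctan2(X[1],X[0]))
print("t",round(s["t"],2),"pos",np.round(s["eef_pos"],4),"yaw",round(yaw,2),"tilt z",r.as_matrix()[:,2].round(4),"q",np.round(s["joints"],3),"F",np.round(s["wrist_force"],2),"M",np.round(s["moment"],3),"op",round(s["opening"],3))
a=list(map(float,sys.argv[1:]))
if a:
    d=r.inv().apply(np.array(a[:3])-s["eef_pos"]);print("shift shares",(d/.2).round(4))
    if len(a)>3:print("turn share",-round((a[3]-yaw)/45,4))
E
python3 go.py 0.48 -0.0735 0.25 -14
```

```text
t 0.1 pos [0.1974 0.4861 0.2511] yaw 67.9 tilt z [-6.0e-04 -1.2e-03 -1.0e+00] q [ 1.039  0.343  1.525 -0.     1.275 -0.146] F [ 0.21  0.92 -0.51] M [ 0.018  0.001 -0.038] op 1.002
shift shares [-2.0608  2.3622  0.0081]
turn share 1.8199
```

Emit:
play_rows --increments '[[[-0.2,0.24,0],0.18,1],[[-0.4,0.47,0],0.37,1],[[-0.6,0.7,0],0.55,1],[[-0.8,0.93,0],0.74,1],[[-0.86,1,0],0.9,1],[[-0.86,1,0],0.9,1],[[-0.86,1,0],0.9,1]]'

```text
t: 0.8
eef_pos: [0.3187, 0.2498, 0.2513]
orientation: [0.972, 0.235, -0.001, 0.001]
wrist_force: [-0.5, 0.8, -0.1]
opening: 0.999
```

```bash
python3 go.py 0.48 -0.0735 0.20 -14
```

```text
t 0.8 pos [0.3187 0.2498 0.2513] yaw 27.17 tilt z [-8.0e-04 -1.5e-03 -1.0e+00] q [ 4.760e-01  1.210e-01  1.821e+00 -1.000e-03  1.201e+00  2.000e-03] F [-0.49  0.78 -0.07] M [-0.032  0.044 -0.02 ] op 0.999
shift shares [-0.0203  1.8062  0.2581]
turn share 0.9148
```

Emit:
play_rows --increments '[[[0,0.24,0],0.19,1],[[0,0.48,0],0.38,1],[[0,0.72,0],0.57,1],[[0,0.96,0],0.76,1],[[0,1,0],0.91,1],[[0,1,0],0.91,1],[[0,1,0],0.91,1],[[0,1,0],0.91,1]]'

```text
t: 1.6
eef_pos: [0.4095, 0.0733, 0.2513]
orientation: [0.993, -0.118, -0.001, 0.001]
wrist_force: [0.1, 0.1, 0.3]
opening: 0.997
```

```bash
python3 go.py 0.48 -0.0735 0.17 -14
```

```text
t 1.6 pos [0.4095 0.0733 0.2513] yaw -13.52 tilt z [-0.0013 -0.0012 -1.    ] q [-7.000e-03  1.420e-01  1.796e+00 -1.000e-03  1.205e+00  2.300e-01] F [0.13 0.15 0.26] M [-0.071  0.08  -0.003] op 0.997
shift shares [0.5149 0.6304 0.4071]
turn share 0.0107
```

Emit:
play_rows --increments '[[[0.13,0.16,0.1],0,1],[[0.26,0.32,0.2],0,1],[[0.39,0.48,0.3],0.01,1],[[0.515,0.63,0.4],0.01,1],[[0.515,0.63,0.4],0.01,1],[[0.515,0.63,0.4],0.01,1],[[0.515,0.63,0.4],0.01,1]]'

```text
t: 2.3
eef_pos: [0.4799, -0.0719, 0.1719]
orientation: [0.993, -0.12, -0.0, 0.001]
wrist_force: [0.2, 0.1, 0.2]
opening: 0.997
```

```bash
python3 go.py 0.48 -0.0735 0.117 -14;python3 - <<'E'
from plant import eyes
import cv2
for n,(x,y) in dict(top=(280,200),scene=(260,200)).items():
    c=eyes.camera(n);cv2.imwrite(f"pics/{n}1.png",cv2.resize(c["img"][y:y+120,x:x+160,::-1],None,fx=4,fy=4,interpolation=2))
E
```

```text
t 2.3 pos [ 0.4799 -0.0719  0.1719] yaw -13.82 tilt z [-0.001 -0.001 -1.   ] q [-3.060e-01  3.550e-01  1.748e+00 -1.000e-03  1.040e+00 -6.400e-02] F [0.16 0.07 0.19] M [-0.088  0.024  0.021] op 0.997
shift shares [0.0027 0.0073 0.2746]
turn share 0.0041
```

View pics/scene1.png

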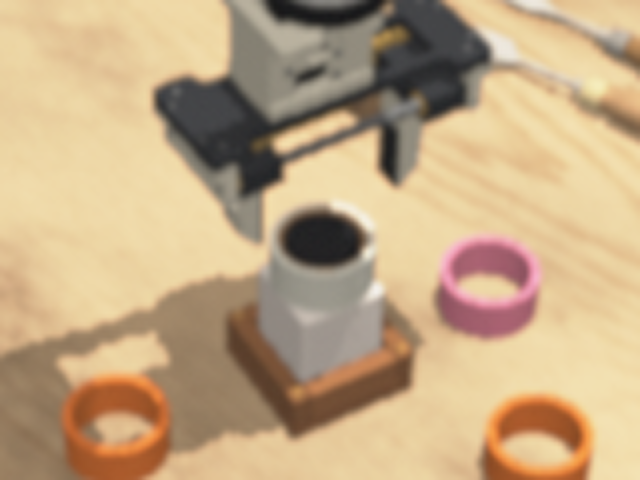

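Emit:
play_rows --increments '[[[0.003,0.007,0.1],0,1],[[0.003,0.007,0.2],0,1],[[0.003,0.007,0.275],0,1],[[0.003,0.007,0.275],0,1],[[0.003,0.007,0.275],0,1]]'

```text
t: 2.9
eef_pos: [0.4805, -0.073, 0.118]
orientation: [0.993, -0.12, 0.0, 0.001]
wrist_force: [0.7, 0.1, -0.1]
opening: 0.998
```

```bash
python3 go.py 0.48 -0.0735 0.116 -14
```

```text
t 2.9 pos [ 0.4805 -0.073   0.118 ] yaw -13.75 tilt z [ 7.0e-04 -1.6e-03 -1.0e+00] q [-0.308  0.43   1.811 -0.002  0.9   -0.067] F [ 0.69  0.05 -0.06] M [-0.081  0.012 -0.026] op 0.998
shift shares [-0.0017  0.003   0.0102]
turn share 0.0056
```

Emit:
play_rows --increments '[[[0,0,0.01],0,0.3],[[0,0,0.01],0,0.3],[[0,0,0.01],0,0.2],[[0,0,0.01],0,0.2],[[0,0,0.01],0,0.2],[[0,0,0.01],0,0.2],[[0,0,0.01],0,0.2]]' --squeeze 15

```text
t: 3.6
eef_pos: [0.4807, -0.0731, 0.1164]
orientation: [0.993, -0.12, 0.001, 0.001]
wrist_force: [-1.1, 0.2, 5.5]
opening: 0.721
```

```bash
python3 go.py
```

```text
t 3.6 pos [ 0.4807 -0.0731  0.1164] yaw -13.75 tilt z [ 0.0014 -0.0018 -1.    ] q [-0.308  0.432  1.812 -0.002  0.896 -0.067] F [-1.15  0.2   5.54] M [ 0.018  0.102 -0.003] op 0.721
```

Emit:
play_rows --increments '[[[0,0,-0.05],0,0.2],[[0,0,-0.1],0,0.2],[[0,0,-0.17],0,0.2],[[0,0,-0.25],0,0.2],[[0,0,-0.35],0,0.2],[[0,0,-0.45],0,0.2],[[0,0,-0.45],0,0.2]]'

```text
t: 4.3
eef_pos: [0.482, -0.0733, 0.2094]
orientation: [0.993, -0.12, 0.004, 0.001]
wrist_force: [0.5, -0.9, -1.4]
opening: 0.722
```

```bash
python3 go.py 0.48 0.12 0.2 -14;python3 - <<'E'
from plant import eyes
import cv2
for n,(x,y) in dict(top=(280,200),scene=(260,200)).items():
    c=eyes.camera(n);cv2.imwrite(f"pics/{n}2.png",cv2.resize(c["img"][y:y+120,x:x+160,::-1],None,fx=4,fy=4,interpolation=2))
E
```

```text
t 4.3 pos [ 0.482  -0.0733  0.2094] yaw -13.75 tilt z [ 0.007  -0.0036 -1.    ] q [-3.080e-01  3.110e-01  1.696e+00 -1.000e-03  1.127e+00 -6.700e-02] F [ 0.54 -0.87 -1.38] M [-0.107  0.015 -0.02 ] op 0.722
shift shares [-0.2396 -0.9367  0.0436]
turn share 0.0057
```

View pics/scene2.png

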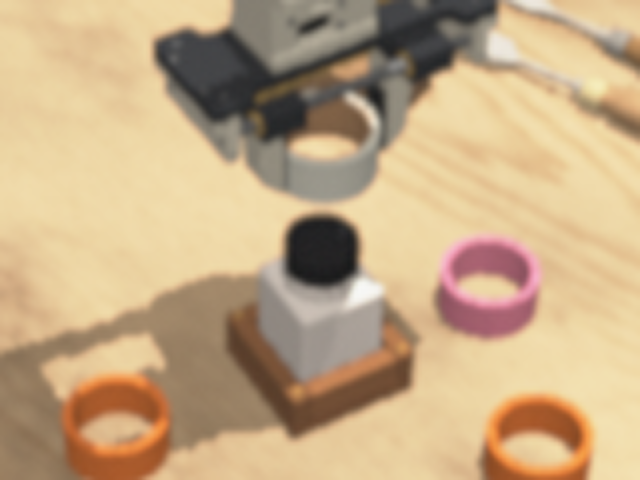

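Emit:
play_rows --increments '[[[-0.05,-0.18,0],0,0.2],[[-0.1,-0.36,0],0,0.2],[[-0.15,-0.54,0],0,0.2],[[-0.2,-0.72,0.1],0,0.2],[[-0.24,-0.93,0.2],0,0.2],[[-0.24,-0.93,0.35],0,0.2],[[-0.24,-0.93,0.5],0,0.2],[[-0.24,-0.93,0.5],0,0.2]]'

```text
t: 5.2
eef_pos: [0.4749, 0.119, 0.1021]
orientation: [0.993, -0.119, -0.004, 0.002]
wrist_force: [-0.2, -0.2, -0.2]
opening: 0.717
```

```bash
python3 go.py 0.48 0.12 0.0335 -14;python3 - <<'E'
from plant import eyes
import cv2
for n,(x,y) in dict(top=(200,180),scene=(220,160)).items():
    c=eyes.camera(n);cv2.imwrite(f"pics/{n}3.png",cv2.resize(c["img"][y:y+120,x:x+160,::-1],None,fx=4,fy=4,interpolation=2))
E
```

```text
t 5.2 pos [0.4749 0.119  0.1021] yaw -13.7 tilt z [-0.0077 -0.003  -1.    ] q [ 0.09   0.463  1.809 -0.003  0.877  0.331] F [-0.15 -0.2  -0.22] M [-0.074  0.136  0.015] op 0.717
shift shares [ 0.0258 -0.0123  0.3426]
turn share 0.0067
```

View pics/scene3.png

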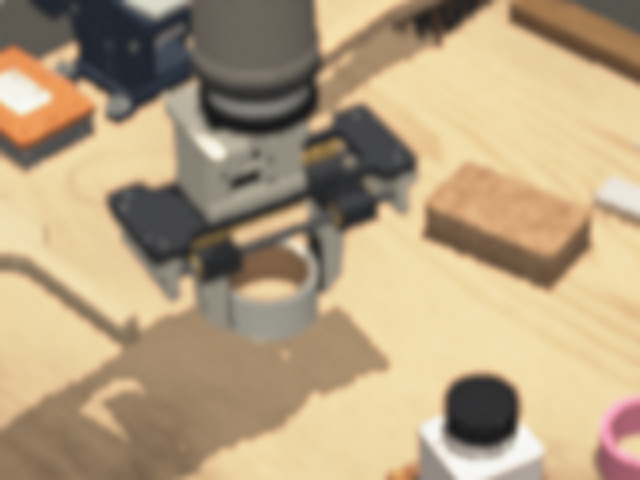

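Emit:
play_rows --increments '[[[0,0,0.12],0,0.2],[[0,0,0.22],0,0.2],[[0,0,0.29],0,0.2],[[0,0,0.32],0,0.2],[[0,0,0.34],0,0.2],[[0,0,0.35],0,0.2],[[0,0,0.35],0,0.2]]'

```text
t: 6.0
eef_pos: [0.4783, 0.1186, 0.0364]
orientation: [0.993, -0.12, 0.001, 0.001]
wrist_force: [-0.8, 0.2, 0.4]
opening: 0.721
```

```bash
python3 go.py 0.48 0.12 0.0305 -14
```

```text
t 6.0 pos [0.4783 0.1186 0.0364] yaw -13.76 tilt z [ 9.0e-04 -2.2e-03 -1.0e+00] q [ 0.089  0.574  1.859 -0.003  0.708  0.332] F [-0.81  0.16  0.4 ] M [-0.059  0.107 -0.009] op 0.721
shift shares [ 0.0066 -0.0087  0.0295]
turn share 0.0052
```

Emit:
play_rows --increments '[[[0,0,0.015],0,0.2],[[0,0,0.025],0,0.2],[[0,0,0.028],0,0.2],[[0,0,0.028],0,0.2]]'

```text
t: 6.4
eef_pos: [0.4783, 0.1186, 0.0308]
orientation: [0.993, -0.12, 0.0, 0.001]
wrist_force: [0.5, -1.2, -0.7]
opening: 0.722
```

```bash
python3 go.py 0.48 0.12 0.0305 -14
```

```text
t 6.4 pos [0.4783 0.1186 0.0308] yaw -13.77 tilt z [ 7.0e-04 -2.2e-03 -1.0e+00] q [ 0.089  0.584  1.862 -0.004  0.695  0.332] F [ 0.5  -1.24 -0.75] M [-0.085  0.113 -0.033] op 0.722
shift shares [ 0.0068 -0.0088  0.0013]
turn share 0.0051
```

Almost touching; 1 mm further, then release.

Emit:
play_rows --increments '[[[0,0,0.004],0,0.2],[[0,0,0.006],0,0.2],[[0,0,0.006],0,0.2]]'

```text
t: 6.7
eef_pos: [0.4783, 0.1187, 0.0304]
orientation: [0.993, -0.12, 0.001, 0.001]
wrist_force: [-2.7, -0.2, 8.6]
opening: 0.719
```

```bash
python3 go.py
```

```text
t 6.7 pos [0.4783 0.1187 0.0304] yaw -13.76 tilt z [ 0.0013 -0.0022 -1.    ] q [ 0.089  0.585  1.862 -0.004  0.693  0.332] F [-2.7  -0.2   8.57] M [-0.208  0.485 -0.045] op 0.719
```

Touched (8.6 N). Release and rise.

Emit:
play_rows --increments '[[[0,0,0],0,0.6],[[0,0,0],0,1],[[0,0,0],0,1],[[0,0,0],0,1],[[0,0,-0.1],0,1],[[0,0,-0.3],0,1],[[0,0,-0.5],0,1],[[0,0,-0.7],0,1]]'

```text
t: 7.5
eef_pos: [0.4778, 0.1189, 0.1717]
orientation: [0.993, -0.12, 0.0, 0.001]
wrist_force: [0.1, -0.6, 0.7]
opening: 1.003
```

```bash
python3 go.py 0.48 -0.0735 0.17 -14;python3 - <<'E'
from plant import eyes
import cv2,numpy as np
from h import *
for n,(x,y) in dict(top=(260,180),scene=(220,190)).items():
    c=eyes.camera(n);np.savez(n+"4.npz",**c);cv2.imwrite(f"pics/{n}4.png",cv2.resize(c["img"][y:y+120,x:x+160,::-1],None,fx=4,fy=4,interpolation=2))
E
```

```text
t 7.5 pos [0.4778 0.1189 0.1717] yaw -13.76 tilt z [ 5.0e-04 -2.2e-03 -1.0e+00] q [ 0.09   0.366  1.73  -0.003  1.045  0.331] F [ 0.14 -0.61  0.72] M [-0.098  0.082  0.032] op 1.003
shift shares [0.2396 0.9318 0.0107]
turn share 0.0053
```

View pics/scene4.png

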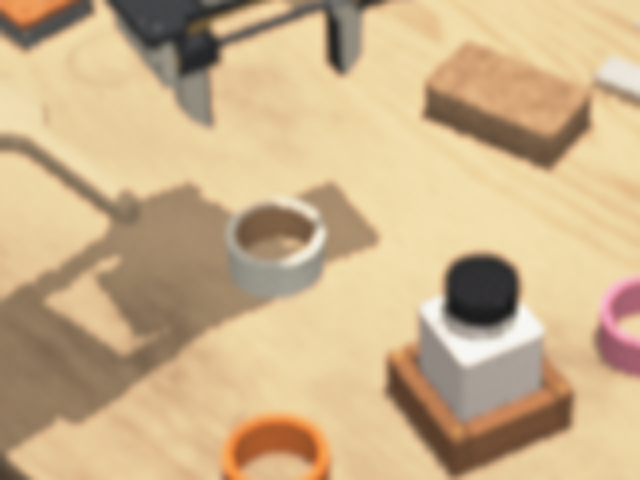

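View pics/top4.png

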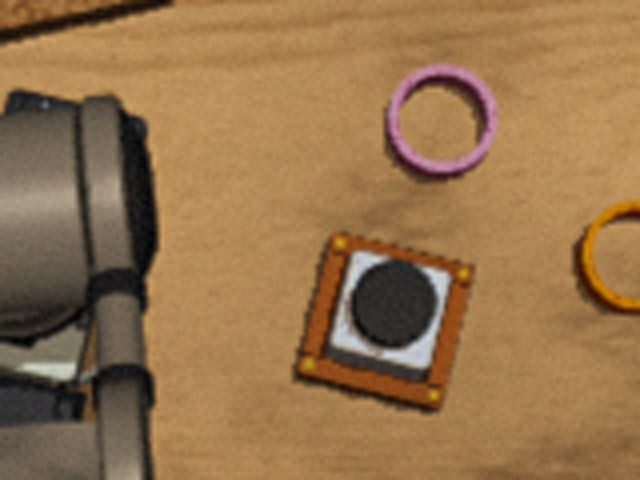

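```bash
python3 - <<'E'
from h import *
for n,(x,y,w,h) in dict(top=(335,235,45,45),scene=(325,250,35,25)).items():
    c=np.load(n+"4.npz");im=c["img"][y:y+h,x:x+w];m=(im.max(2)<75).astype(np.uint8)
    k,l,s,ct=cv2.connectedComponentsWithStats(m);i=1+np.argmax(s[1:,4])
    cs,_=cv2.findContours((l==i).astype(np.uint8),0,1);e=cv2.fitEllipse(max(cs,key=len));print(n,s[i],e,cast(c,[np.array(e[0])+[x,y]],.118).round(4))
    P=cloud(c);q=P[(np.abs(P[...,2]-.118)<.004)&(np.abs(P[...,0]-.479)<.05)&(np.abs(P[...,1]+.073)<.05)]
    print(len(q),q.mean(0),cv2.minEnclosingCircle(q[:,:2].astype(np.float32)))
E
```

```text
top [ 13  10  21  22 358] ((22.723459243774414, 20.570354461669922), (19.53255844116211, 21.49384307861328), 27.695444107055664) [[ 0.478 -0.072  0.118]]
267 [ 0.47872459 -0.07330313  0.11892662] ((0.4789944589138031, -0.07310379296541214), 0.024191005155444145)
scene [  7   5  17  16 239] ((14.920881271362305, 12.517861366271973), (15.997363090515137, 17.155927658081055), 86.8863525390625) [[ 0.475  -0.0793  0.118 ]]
175 [ 0.48069082 -0.07385235  0.11899753] ((0.48037347197532654, -0.07093458622694016), 0.026984835043549538)
```

Emit:
play_rows --increments '[[[0.05,0.18,0],0,1],[[0.1,0.36,0],0,1],[[0.15,0.54,0],0,1],[[0.2,0.72,0],0,1],[[0.24,0.93,0],0,0.6],[[0.24,0.93,0],0.005,0.6],[[0.24,0.93,0],0.005,0.6],[[0.24,0.93,0],0.005,0.6]]'

```text
t: 8.4
eef_pos: [0.483, -0.0719, 0.1751]
orientation: [0.993, -0.121, 0.005, -0.0]
wrist_force: [0.2, 1.1, -0.7]
opening: 0.806
```

```bash
python3 go.py 0.4795 -0.073 0.1225 -14
```

```text
t 8.4 pos [ 0.483  -0.0719  0.1751] yaw -13.95 tilt z [ 1.040e-02 -5.000e-04 -9.999e-01] q [-0.307  0.351  1.744  0.003  1.037 -0.065] F [ 0.18  1.08 -0.74] M [-0.112  0.117 -0.003] op 0.806
shift shares [-0.0185  0.0099  0.263 ]
turn share 0.001
```

Emit:
play_rows --increments '[[[-0.018,0.01,0.05],0,0.6],[[-0.018,0.01,0.12],0,0.6],[[-0.018,0.01,0.19],0,0.6],[[-0.018,0.01,0.24],0,0.6],[[-0.018,0.01,0.24],0,0.6],[[-0.018,0.01,0.24],0,0.6],[[-0.018,0.01,0.24],0,0.6]]'

```text
t: 9.1
eef_pos: [0.4799, -0.0729, 0.1276]
orientation: [0.993, -0.121, 0.006, -0.0]
wrist_force: [0.6, 0.5, -0.6]
opening: 0.802
```

```bash
python3 go.py 0.4795 -0.073 0.122 -14
```

```text
t 9.1 pos [ 0.4799 -0.0729  0.1276] yaw -13.93 tilt z [ 1.140e-02 -9.000e-04 -9.999e-01] q [-0.31   0.41   1.81   0.003  0.911 -0.069] F [ 0.63  0.48 -0.63] M [-0.086  0.086 -0.001] op 0.802
shift shares [-0.0024  0.0009  0.0279]
turn share 0.0016
```

Emit:
play_rows --increments '[[[-0.002,0,0.015],0,0.6],[[-0.002,0,0.029],0,0.6],[[-0.002,0,0.029],0,0.6],[[-0.002,0,0.029],0,0.6]]'

```text
t: 9.5
eef_pos: [0.4796, -0.0729, 0.1218]
orientation: [0.993, -0.121, 0.006, -0.0]
wrist_force: [0.7, -0.1, -1.1]
opening: 0.8
```

```bash
python3 go.py 0.4795 -0.073 0.122 -14
```

```text
t 9.5 pos [ 0.4796 -0.0729  0.1218] yaw -13.94 tilt z [ 1.130e-02 -8.000e-04 -9.999e-01] q [-0.311  0.418  1.817  0.003  0.895 -0.07 ] F [ 0.68 -0.15 -1.12] M [-0.12   0.125 -0.01 ] op 0.8
shift shares [-0.0002  0.0007 -0.0012]
turn share 0.0014
```

Emit:
play_rows --increments '[[[0,0,0],0,0.1],[[0,0,0],0,-0.1],[[0,0,0],0,-0.3],[[0,0,0],0,-0.3],[[0,0,0],0,-0.3],[[0,0,0],0,-0.3]]' --squeeze 55

```text
t: 10.1
eef_pos: [0.4801, -0.073, 0.122]
orientation: [0.993, -0.121, 0.006, -0.0]
wrist_force: [1.6, 0.4, 1.0]
opening: 0.514
```

```bash
python3 go.py
```

```text
t 10.1 pos [ 0.4801 -0.073   0.122 ] yaw -13.94 tilt z [ 0.0126 -0.0012 -0.9999] q [-0.311  0.418  1.817  0.004  0.895 -0.07 ] F [1.64 0.37 1.04] M [-0.145 -0.368 -0.019] op 0.514
```

Emit:
play_rows --increments '[[[0,0,0],-0.05,-0.3],[[0,0,0],-0.1,-0.3],[[0,0,-0.001],-0.15,-0.3],[[0,0,-0.002],-0.2,-0.3],[[0,0,-0.002],-0.25,-0.3],[[0,0,-0.003],-0.3,-0.3],[[0,0,-0.003],-0.35,-0.3],[[0,0,-0.004],-0.4,-0.3]]'

```text
t: 10.9
eef_pos: [0.48, -0.073, 0.1227]
orientation: [0.999, 0.036, 0.006, 0.001]
wrist_force: [1.5, 0.1, -0.7]
opening: 0.515
```

```bash
python3 go.py
```

```text
t 10.9 pos [ 0.48   -0.073   0.1227] yaw 4.14 tilt z [ 0.0123 -0.001  -0.9999] q [-0.311  0.417  1.816  0.004  0.897 -0.385] F [ 1.46  0.11 -0.74] M [-0.186 -0.036 -0.123] op 0.515
```

Emit:
play_rows --increments '[[[0,0,0],-0.05,-0.3],[[0,0,-0.001],-0.1,-0.3],[[0,0,-0.001],-0.15,-0.3],[[0,0,-0.002],-0.2,-0.3],[[0,0,-0.003],-0.25,-0.3],[[0,0,-0.003],-0.3,-0.3],[[0,0,-0.004],-0.35,-0.3],[[0,0,-0.004],-0.4,-0.3]]'

```text
t: 11.7
eef_pos: [0.4802, -0.0732, 0.1235]
orientation: [0.981, 0.193, 0.006, 0.002]
wrist_force: [2.7, -0.9, -0.5]
opening: 0.512
```

```bash
python3 go.py; python3 - <<'E'
from plant import eyes
import cv2
for n,(x,y) in dict(top=(300,180),scene=(260,190)).items():
    c=eyes.camera(n);cv2.imwrite(f"pics/{n}5.png",cv2.resize(c["img"][y:y+120,x:x+160,::-1],None,fx=4,fy=4,interpolation=2))
E
```

```text
t 11.7 pos [ 0.4802 -0.0732  0.1235] yaw 22.22 tilt z [ 0.0127 -0.0012 -0.9999] q [-0.311  0.416  1.815  0.004  0.899 -0.701] F [ 2.71 -0.94 -0.54] M [-0.122 -0.24  -0.102] op 0.512
```

View pics/scene5.png

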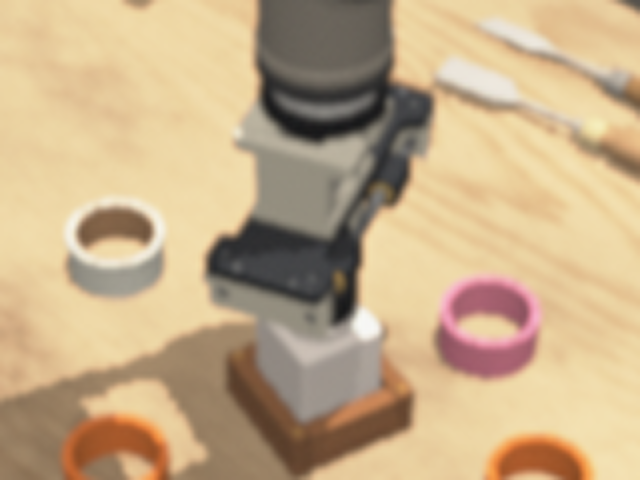

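Emit:
play_rows --increments '[[[0,0,-0.001],-0.05,-0.3],[[0,0,-0.001],-0.1,-0.3],[[0,0,-0.002],-0.15,-0.3],[[0,0,-0.002],-0.2,-0.3],[[0,0,-0.003],-0.25,-0.3],[[0,0,-0.003],-0.3,-0.3],[[0,0,-0.004],-0.35,-0.3],[[0,0,-0.005],-0.4,-0.3]]'

```text
t: 12.6
eef_pos: [0.4806, -0.073, 0.1249]
orientation: [0.939, 0.343, 0.006, 0.003]
wrist_force: [1.9, 2.3, 1.2]
opening: 0.509
```

```bash
python3 go.py
```

```text
t 12.6 pos [ 0.4806 -0.073   0.1249] yaw 40.17 tilt z [ 0.0139 -0.0011 -0.9999] q [-0.31   0.414  1.813  0.004  0.901 -1.014] F [1.86 2.29 1.18] M [ 0.186 -0.417 -0.022] op 0.509
```

Emit:
play_rows --increments '[[[0,0,0],-0.04,-0.3],[[0,0,-0.001],-0.08,-0.3],[[0,0,-0.001],-0.12,-0.3],[[0,0,-0.001],-0.16,-0.3],[[0,0,-0.001],-0.2,-0.3]]'

```text
t: 13.1
eef_pos: [0.4809, -0.0728, 0.1253]
orientation: [0.909, 0.416, 0.007, 0.003]
wrist_force: [2.8, 0.3, 0.5]
opening: 0.516
```

```bash
python3 go.py
```

```text
t 13.1 pos [ 0.4809 -0.0728  0.1253] yaw 49.17 tilt z [ 1.470e-02 -7.000e-04 -9.999e-01] q [-0.31   0.413  1.813  0.005  0.902 -1.171] F [2.8  0.35 0.48] M [ 0.188 -0.331 -0.055] op 0.516
```

Emit:
play_rows --increments '[[[0,0,0],-0.04,-0.3],[[0,0,0],-0.08,-0.3],[[0,0,-0.001],-0.12,-0.3],[[0,0,-0.001],-0.16,-0.3],[[0,0,-0.001],-0.2,-0.3],[[0,0,-0.001],-0.24,-0.3]]'

```text
t: 13.7
eef_pos: [0.4811, -0.0726, 0.1256]
orientation: [0.866, 0.5, 0.006, 0.004]
wrist_force: [1.9, 1.3, -0.7]
opening: 0.511
```

```bash
python3 go.py
```

```text
t 13.7 pos [ 0.4811 -0.0726  0.1256] yaw 59.97 tilt z [ 1.520e-02 -5.000e-04 -9.999e-01] q [-0.31   0.413  1.812  0.005  0.902 -1.36 ] F [ 1.86  1.31 -0.71] M [ 0.154 -0.405 -0.034] op 0.511
```

Emit:
play_rows --increments '[[[0,0,-0.008],0,-0.3],[[0,0,-0.016],0,-0.3],[[0,0,-0.025],0,-0.3],[[0,0,-0.025],0,-0.3]]'

```text
t: 14.1
eef_pos: [0.4809, -0.0724, 0.1308]
orientation: [0.866, 0.5, 0.006, 0.004]
wrist_force: [0.8, 0.8, -0.2]
opening: 0.516
```

```bash
python3 go.py; python3 - <<'E'
from plant import eyes
import cv2
for n,(x,y) in dict(top=(300,180),scene=(280,220)).items():
    c=eyes.camera(n);cv2.imwrite(f"pics/{n}6.png",cv2.resize(c["img"][y:y+90,x:x+120,::-1],None,fx=6,fy=6,interpolation=2))
E
```

```text
t 14.1 pos [ 0.4809 -0.0724  0.1308] yaw 59.94 tilt z [ 1.500e-02 -3.000e-04 -9.999e-01] q [-0.31   0.405  1.807  0.005  0.915 -1.359] F [ 0.81  0.83 -0.2 ] M [ 0.259 -0.144  0.045] op 0.516
```

View pics/scene6.png

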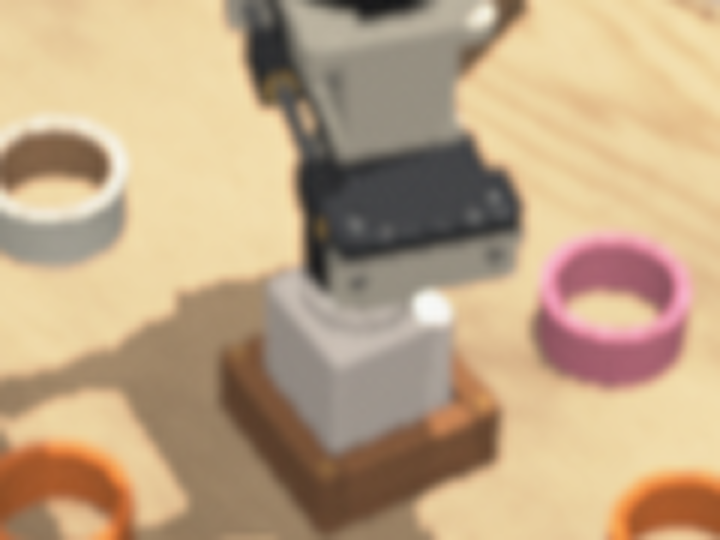

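Emit:
play_rows --increments '[[[0,0,-0.02],0,-0.3],[[0,0,-0.04],0,-0.3],[[0,0,-0.06],0,-0.3],[[0,0,-0.08],0,-0.3],[[0,0,-0.1],0,-0.3],[[0,0,-0.1],0,-0.3],[[0,0,-0.1],0,-0.3]]'

```text
t: 14.9
eef_pos: [0.4806, -0.0724, 0.1508]
orientation: [0.866, 0.5, 0.007, 0.004]
wrist_force: [0.1, 0.1, -0.2]
opening: 0.512
```

```bash
python3 go.py; python3 - <<'E'
from plant import eyes
import cv2,numpy as np
for n,(x,y) in dict(top=(300,180),scene=(280,220)).items():
    c=eyes.camera(n);np.savez(n+"7.npz",**c);cv2.imwrite(f"pics/{n}7.png",cv2.resize(c["img"][y:y+90,x:x+120,::-1],None,fx=6,fy=6,interpolation=2))
cv2.imwrite("pics/full7.png",c["img"][:,:,::-1])
E
```

```text
t 14.9 pos [ 0.4806 -0.0724  0.1508] yaw 59.95 tilt z [ 1.530e-02 -4.000e-04 -9.999e-01] q [-0.31   0.376  1.785  0.005  0.966 -1.359] F [ 0.12  0.13 -0.23] M [-0.042 -0.033  0.011] op 0.512
```

View pics/scene7.png

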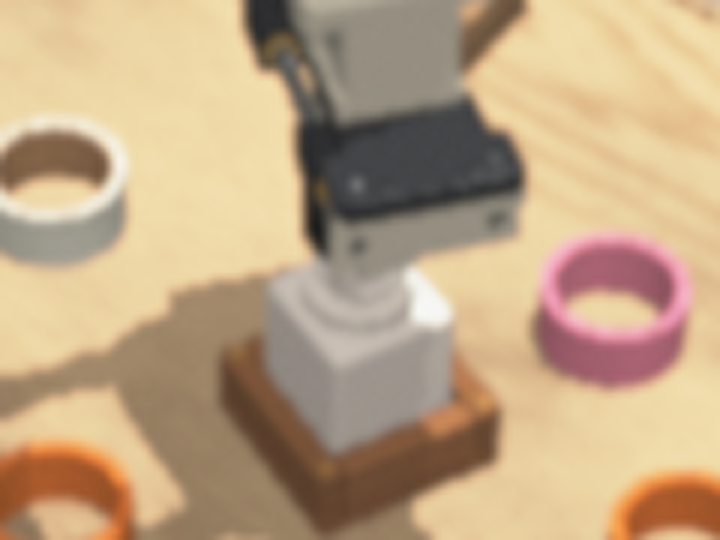

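View pics/top7.png

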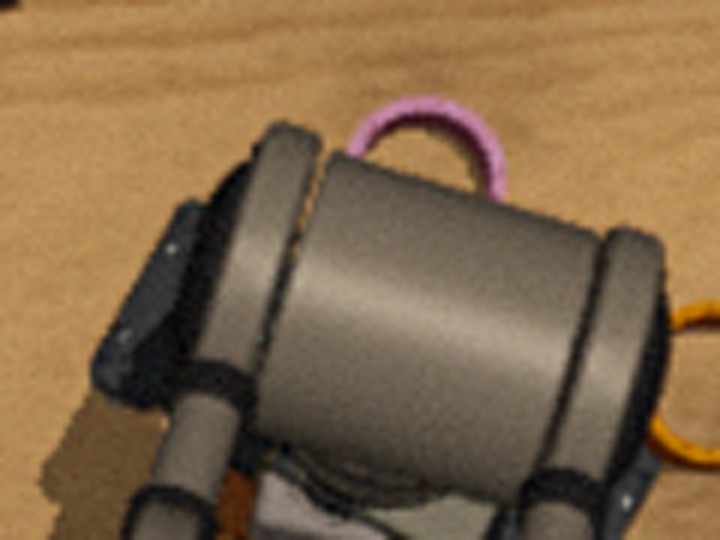

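```bash
python3 - <<'E'
from h import *
a=np.load("scene4.npz");b=np.load("scene7.npz");P=cloud(b)
m=(P[...,2]>.083)&(P[...,2]<.089)&(abs(P[...,0]-.479)<.05)&(abs(P[...,1]+.073)<.05);print("shoulder",m.sum(),np.median(P[m],0))
im=b["img"].astype(int);z=P[...,2];m=(z>.024)&(z<.04)&(abs(P[...,0]-.478)<.05)&(abs(P[...,1]-.119)<.05);print("roll",P[m].mean(0),np.percentile(P[m],[2,98],axis=0))
from plant import bot
print(bot.finish_job())
E
```

```text
shoulder 145 [ 0.46466132 -0.08859462  0.08659252]
roll [0.47833397 0.11719292 0.03121931] [[0.44696345 0.08564609 0.02476358]
 [0.51012156 0.15102517 0.0373362 ]]
the job is handed in; nothing more can be done
None
```

I laid the roll on the bench, unscrewed the cap and handed the job in with the cap still in the gripper. It took about 15 s of the 48 s allowed.

- **Roll:** it lies flat and released at about (0.478, 0.118), left of the stand. Its top was measured at about 0.032 m, which is the roll's height when flat.
- **Cap:** I gripped it at 55 N and turned it about 74° anticlockwise, following the thread upward. The turning moment had fallen to near zero before I lifted.
- **Bottle:** the last picture shows it still in its stand. Its shoulder measured 0.0866 m (0.086 m expected), and the wrist felt no bottle weight during the lift.
- **Final hold:** going by the arm's own readings, the cap's centre should be about 24 mm above the mouth and its lower edge about 13 mm above. I chose this because "2 cm" could mean either.

**Checks that were weak or disagreed:**
- The fingers hide the cap in the final views. Its hold rests on the jaw opening of about 47 mm, so its height, level and centring were not seen directly.
- The tool is tilted about 0.9°, and it drifted about 1 mm in x during the turn.
- The two cameras differed by a few millimetres in x on the cap's centre, and one fit in the scene view was off by more, so I went by the top view and the depth readings.
- The moment read during the turn was about 0.1 N m, lower than the 0.2 to 0.4 stated.
- I did not go near the spoon blank, sanding block, offcut or coloured rings, but I did not re-measure their positions.

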